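# Mesh the grinding canister into the grinder and hold it pressed

### The arm

A 7-joint arm with a two-finger parallel gripper is mounted at the origin on the work surface. World frame = base frame: x ahead of the robot, y to its left, z up, the work surface at z = 0. Lengths are in mm, angles in rad, forces in N, time in s.
With the tool pointing down it reaches from about 400 to 875 mm from the base axis. Payload 4.4 kg.
Tool frame: the origin (TCP) lies midway between the tips of the shut fingers; the grasp point (between the pads) lies 19 mm behind it (ctrl.grip_point_offset is the distance from the TCP to the grasp point, in mm); z points along the fingers, y is the line along which they close (so a half turn about z gives the same grasp; the last joint's range is limited). The gripper opens to 85 mm and grips with 20 to 120 N. Pads are 22 mm wide; open, the fingers measure 114 mm over their backs; the gripper's body (76 mm by 85 mm) begins 54 mm behind the grasp point. The pads swing forward as they close: fully open they stand 13 mm farther back than shut.
Start: joints at [1.17, 0.628, 0.038, 1.517, -0.027, 0.996, -0.02], TCP at [213.605, -613.914, 231.313] pointing down, gripper open.
Joint ranges: [-3.06, 3.06], [-0.37, 2.12], [-1.25, 1.32], [0.18, 2.47], [-1.1, 4.24], [0.23, 1.98], [-2.94, 2.94]. Speed limits (rad/s): [2.57, 2.57, 3.14, 3.14, 3.14, 3.14, 3.14].

### API

Orientations are given as [roll, pitch, yaw] about the fixed x, y, z axes, in that order (R = Rz(yaw) Ry(pitch) Rx(roll)).
In Python, from cell import ctrl, optics, telemetry gives the robot as it stands (ctrl), with the cameras (optics) and the readings (telemetry).
- The arm moves only by the tool creep_tool, called as name(argument=value, ...) on one line, values as JSON. Schema: {"type":"object","properties":{"motion":{"type":"array","items":{"type":"number"},"minItems":7,"maxItems":84},"only":{"type":"string"},"quiet":{"type":"boolean"},"lines":{"type":"string"}},"required":["motion"],"additionalProperties":false}. motion is one flat list of numbers that holds 1 to 12 rows one after another, with no inner brackets; each row has 7 numbers: dx, dy, dz in shares of the most that a row can go, 1 being 50 mm, then a rotation vector rx, ry, rz in normalised numbers (1 is pi rad), then the finger opening in mm; each row shifts and turns the commanded pose from where the row before left it, along the tool's axes as they then stand; what a row does not reach is not made up. A row lasts 1/10 s, in which the tool goes at most 50 mm and 0.15 rad, less where a joint would pass 70% of its speed; a pose out of reach is approached as far as the arm can. The fingers move at their own pace and stop on an object; the grip force is fixed at half the most. Time passes only in rows, so rows that do not move let the fingers close. The tool returns the time, the measured TCP pose, the force, the opening and the grip force at its end. only (a regular expression) keeps the lines of the reply that match it, lines (a string "A,B") keeps lines A to B, and quiet returns only ok. No shift or turn number may pass 1 either way. Input that does not fit is refused with a message, and nothing moves.
- telemetry.read_state(): the state, without advancing time (a new reading comes with each control period).
- optics.get_image(name): name is "side" or "top"; returns the picture (420x560x3 uint8, blue, green, red); there is no depth.
- optics.calibration(name): a dict with "fx", "fy", "cx", "cy" (pixels), "rvec" (rotation vector, rad) and "tvec" (3), from world to camera coordinates, as OpenCV has them. Camera axes: x right, y down, z forward; pixel columns grow to the right and rows downward; lengths in mm; the calibration is good to about 2 mm. A picture is of the moment at which its call begins. calibration takes no time and is no camera call.
- ctrl.finish_job(): hands the job in; it is judged then, once.
The state is a dict: "clock": time; "qpos": joint angles; "qd": joint speeds; "tau": joint torques, N m; "eef_pos": TCP position; "tool_rot": TCP orientation; "force": force on the tool from outside, world axes, zero at the start; "torque": the same for the moment, N m; "width": finger opening in mm; "gripper_force": force on a finger pad.
Only numpy, scipy, OpenCV 4.12 (cv2) and the standard library are available. Lean on these libraries where they do the work, as an engineer would, in place of code of your own. Each camera call takes 0.05 s, during which the arm holds its last target. There are 200 camera calls.

### The job

Pick up the lidded steel grinding canister and turn it so that its label faces the window of the code reader standing on the grinder base, then lower it into the collar so that its three lugs drop into the slots. Push it fully home against the spring and keep pressing: finish while still holding it down, with the label facing the reader, and leave the jar, the can and the mug where they stand.

Things in the scene. Friction and masses are not known exactly. Their poses are not given: they have to be found in the camera images.
- canister: Steel canister with black cap, 0.18-0.26 kg, standing loose at any yaw. Origin: centre of its underside, z up. Body 56 mm diameter, 0-62 mm high. At the foot three lugs 120 degrees apart reach 35 mm from the axis; each 8 mm wide (lowest 3 mm: 5.5 mm), 0-16 mm high. +x points through the middle of one lug and of the white paper label with dark bars above it (24-58 mm high).
- label (a point): Middle of the canister's label: 28.5 mm from the canister's axis along its +x, 40 mm above its underside.
- cap (a point): Middle of the canister's cylindrical black cap, on its axis, 88 mm above its underside: the place to grip, from above at any yaw. Cap 50 mm in diameter, from 65 to 108 mm high. A steel rib on top of it, 21 x 6 x 4 mm, runs from near the centre towards the label side.
- grinder: Fixed grinder motor base, aluminium box 150 mm (x, -62 to +88) by 124 mm (y), 70 mm high. Origin: on the counter below the collar's axis, z up. Black code reader block on it (20 x 40 x 60 mm, top 130 mm above the counter) 56 to 76 mm from that axis along +x. Canister yaw equal to grinder yaw: label faces reader, lugs fit slots. Lugs also fit 120 degrees off, but the label then faces elsewhere.
- collar (a point): On the axis at the top of the round black collar on the grinder, 86 mm above the counter. Collar 16 mm high, bore 59 mm, outer diameter about 87 mm, cut by three 12 mm wide slots, open upwards and outwards, 120 degrees apart, one towards the grinder's +x. Play in mesh: about 3.5 degrees each way, 1.5 mm sideways.
- seat (a point): On the collar's axis at the floor of collar and slots, 70 mm above the counter. Fully home, the canister's underside lies here, lugs standing on the slot floor, their tops flush with the collar's top. Out of mesh, lugs resting on the collar, the underside is 16 mm above it.
- reader (a point): Centre of the reader's window, 56 mm from the collar's axis along the grinder's +x, 40 mm above the seat; the window looks at the collar's axis.
- plate (a joint): Spring plate in the collar, steel disc 40 mm in diameter, pushed down by the canister's underside: 0 when up (top 10 mm above the seat), 0.010 m with the canister fully home. It pushes up with 4 N at 0 and 9 N at 0.010, more than the canister's weight: let go, the canister rises again. Pressing home needs about 7 N; below is rigid floor.
- jar: Bystander: glass storage jar with steel cap, 72 mm in diameter, 115 mm high, loose. Origin: centre of its underside.
- can: Bystander: food can, 66 mm in diameter, 100 mm high, loose. Origin: centre of its underside.
- mug: Bystander: white mug, 80 mm in diameter, 90 mm high, with a handle, loose. Origin: centre of its underside.

How it is judged (in metres and radians):
On the way, in this order (a step that is already met when the one before it is completed fails the run):
1. the canister is upright over the collar, not yet pressed in, with its label facing the reader (horizontal distance between canister and seat below 0.012 m and z of canister in the frame of seat between 0.007 and 0.2 m and horizontal distance between label and reader below 0.036 m and angle between canister's own z axis and vertical below 0.2 rad), for 0.1 s.
2. lugs in the slots and the canister fully home (z of canister in the frame of seat between -0.004 and 0.003 m and horizontal distance between canister and seat below 0.0035 m and horizontal distance between label and reader below 0.032 m and angle between canister's own z axis and vertical below 0.06 rad and value of joint plate above 0.007 m), for 0.2 s.
At the end, for the whole second after the job is handed in: Canister underside within 3 mm of the seat and 3.5 mm of the collar axis, upright within 0.06 rad, spring plate pushed down over 7 mm, label middle within 32 mm (horizontally) of the reader window (27.5 mm when exact), robot still pressing or holding the canister with over 2 N (all of step 2 and contact force between any of the fingers, the arm and canister above 2 N); the arm keeps its last pose, push and grip.
It fails at once if the jar was moved more than 20 mm or tipped (distance of jar from where it was at the start of the episode above 0.02 m or angle between jar's own z axis and vertical above 0.3 rad).
It fails at once if the can was moved more than 20 mm or tipped (distance of can from where it was at the start of the episode above 0.02 m or angle between can's own z axis and vertical above 0.3 rad).
It fails at once if the mug was moved more than 20 mm or tipped (distance of mug from where it was at the start of the episode above 0.02 m or angle between mug's own z axis and vertical above 0.3 rad).
It also fails if it takes over 48 s, if anything falls off the work surface, if the arm or the gripper's body presses on something with over 40 N, if the wrist force passes 120 N, or if a joint passes its speed limit or range.

## Working session

There is one attempt and no reset: what is moved stays moved. The work goes in short steps, Python scripts to look and compute and a tool call to move; the robot and the scene stay as the last step left them, time stands still between calls to the robot, and variables do not carry over. Pictures are saved under pics/ and viewed, at most 10 in all, crops included, and the job is handed in when it is done.

```bash
ls; mkdir -p pics; python3 - <<'E'
from cell import ctrl, optics, telemetry
import cv2
for n in("side","top"):
    cv2.imwrite(f"pics/{n}0.png",optics.get_image(n)); print(n,optics.calibration(n))
s=telemetry.read_state(); print(s)
E
```

```text
cell.py
pics
side {'fx': 482.27202176678304, 'fy': 482.27202176678304, 'cx': 278.0583560969136, 'cy': 204.3840338114525, 'rvec': array([ 2.10950707, -0.18650636,  0.11966587]), 'tvec': array([-600.71508205,  126.37047838,  842.78522634])}
top {'fx': 409.5939703299518, 'fy': 409.5939703299518, 'cx': 277.98200999285683, 'cy': 210.44363261928373, 'rvec': array([ 2.15737115, -2.19818784,  0.08436728]), 'tvec': array([ 18.5558849 , 586.97068344, 773.94679106])}
{'clock': 0.1, 'qpos': array([ 1.17021221,  0.62928649,  0.03839922,  1.51821533, -0.02702106,
        0.99631015, -0.01997228]), 'qd': array([-1.65555163e-03, -2.21485129e-03,  1.35677410e-04, -4.66500781e-03,
        1.02588402e-03,  4.22718991e-05,  6.20875540e-04]), 'tau': array([ 3.50439972e-03, -5.64533937e+01,  1.22978669e+00, -1.93973762e+01,
        1.11465299e-02,  5.35427942e-03,  1.06646280e-05]), 'eef_pos': array([ 213.45137633, -613.38271978,  230.47575908]), 'tool_rot': array([-3.13988924e+00, -2.66340928e-05,  3.34838390e-01]), 'force': array([-0.36635264,  0.09723955, -0.16274496]), 'torque': array([-0.01632986, -0.03120902, -0.00120241]), 'gripper_force': 0.0, 'width': 85.22155338856147}
```

View pics/top0.png

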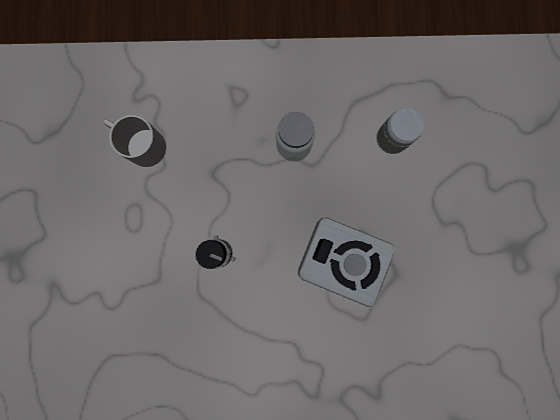

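View pics/side0.png

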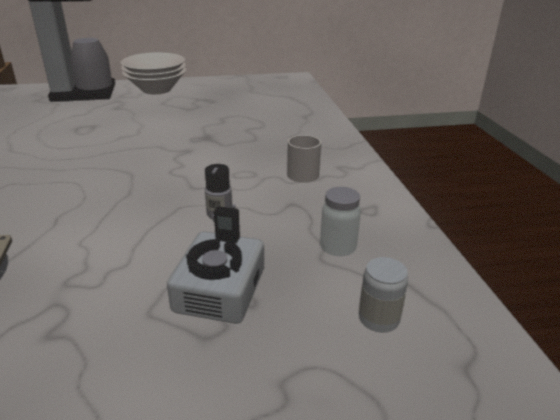

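The top view shows the cap at (210,254) with its rib pointing right and down, and visible lugs at (217,237) and (234,259). The collar is at (355,264) and the reader at (323,250). In the side view the canister stands behind the grinder at (218,190). The jar, can and mug are well clear of both.

```bash
cat > h.py <<'E'
import numpy as np,cv2
from cell import ctrl, optics, telemetry
def cam(n):
    c=optics.calibration(n);R=cv2.Rodrigues(np.array(c["rvec"]))[0]
    K=np.array([[c["fx"],0,c["cx"]],[0,c["fy"],c["cy"]],[0,0,1]]);return K,R,np.array(c["tvec"]).ravel()
def plane(n,uv,z):
    K,R,t=cam(n);o=-R.T@t;d=R.T@np.linalg.inv(K)@np.array([uv[0],uv[1],1.])
    return (o+d*(z-o[2])/d[2])[:2]
def proj(n,p):
    K,R,t=cam(n);q=K@(R@np.array(p,float)+t);return q[:2]/q[2]
E
python3 - <<'E'
from h import *
im=cv2.imread("pics/top0.png");g=cv2.cvtColor(im,cv2.COLOR_BGR2GRAY)
print("cam",-cam("top")[1].T@cam("top")[2],-cam("side")[1].T@cam("side")[2])
m=(g<60).astype(np.uint8);m[:180]=0
n,l,s,c=cv2.connectedComponentsWithStats(m)
for i in range(1,n):
    if s[i,4]>20: print(s[i],c[i],plane("top",c[i],108),plane("top",c[i],86),plane("top",c[i],130))
a=cv2.resize(im[225:285,185:245],None,fx=6.5,fy=6.5,interpolation=cv2.INTER_CUBIC)
b=cv2.resize(im[210:310,295:400],(390,390),interpolation=cv2.INTER_CUBIC)
cv2.imwrite("pics/crop1.png",np.hstack([a,b]))
E
```

```text
cam [522.2536209    4.94271419 819.20648466] [ 466.30335873 -752.34766348  551.04375165]
[298 218  24  53  75] [308.85333333 244.04      ] [521.03532888 -45.03899568] [520.99764303 -46.58509747] [521.07301474 -43.49289389]
[313 239  20  25 317] [322.40378549 250.46687697] [509.53939948 -68.16200314] [509.146106   -70.42337704] [509.93269296 -65.90062924]
[196 240  31  29 667] [210.51574213 253.60269865] [507.71578784 125.27196535] [507.26608394 128.99415235] [508.16549174 121.54977836]
[221 240  11  25  58] [228.17241379 249.70689655] [513.85602949  94.67859929] [513.59626385  97.45443094] [514.11579514  91.90276763]
[334 241  38  14 292] [352.49657534 246.55136986] [ 515.31275444 -120.31795845] [ 515.09805018 -124.19269083] [ 515.5274587  -116.44322606]
[360 253  20  36 339] [371.59587021 271.34218289] [ 472.2624501  -151.70851647] [ 470.71605566 -156.55426401] [ 473.80884455 -146.86276893]
[330 259  26  31 289] [341.00346021 275.57785467] [466.007424   -98.93019642] [ 464.26754064 -102.14333365] [467.74730737 -95.7170592 ]
```

View pics/crop1.png

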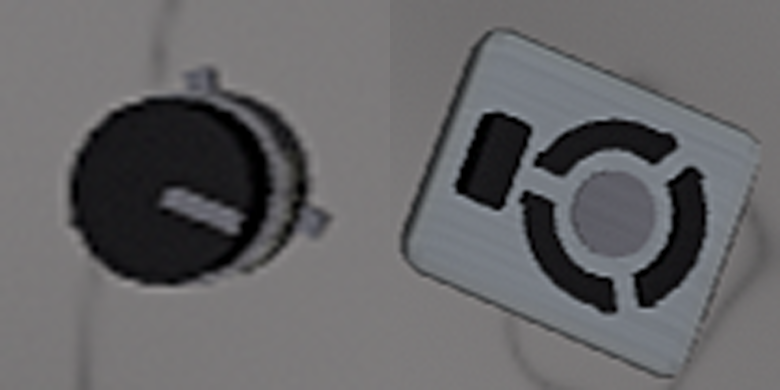

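The canister's rib runs from crop (165,192) to (243,228), with lugs at (203,82) and (315,220). The plate disc is at crop (613,213), and the label slot points left and up towards the reader.

```bash
python3 - <<'E'
from h import *
im=cv2.imread("pics/top0.png");g=cv2.cvtColor(im,cv2.COLOR_BGR2GRAY)
P=lambda uv,z:plane("top",uv,z)
ang=lambda v:np.degrees(np.arctan2(v[1],v[0]))
# plate disc
print("bg",g[264,355],g[250:280,355],g[264,340:372])
m=((g>85)&(g<122)).astype(np.uint8)
yy,xx=np.mgrid[:420,:560];m[(xx-355)**2+(yy-264.5)**2>14**2]=0
n,l,s,c=cv2.connectedComponentsWithStats(m);i=l[264,355];print("plate",s[i],c[i])
C=P(c[i],80);print("collar xy",C)
# outer rim: circle fit of far edges
G=g.astype(np.float32)
samp=lambda p:cv2.remap(G,*[np.array([[v]],np.float32) for v in proj("top",p)],cv2.INTER_LINEAR)[0,0]
th=np.radians(np.arange(0,360,1.))
pr=np.array([np.mean([samp((C[0]+r*np.cos(a),C[1]+r*np.sin(a),86)) for r in(34,36,38,40)]) for a in th])
w=np.clip(pr-70,0,None)
n_,l_=cv2.connectedComponents((np.tile(np.roll(pr,0),(1,1))>75).astype(np.uint8))
for k in range(1,n_):
    ii=np.where(l_[0]==k)[0];print("slot",ii[0],ii[-1],(ii*w[ii]).sum()/w[ii].sum())
r=P((322.40,250.47),120);print("reader approx ang",ang(r-C),np.linalg.norm(r-C))
# box: minAreaRect of bright box mask projected at z=70
# canister
sub=np.zeros_like(g);sub[236:272,194:232]=1
rib=((g>75)&((xx-210)**2+(yy-254)**2<13**2)).astype(np.uint8)
n,l,s,c=cv2.connectedComponentsWithStats(rib)
for k in range(1,n): 
    if s[k,4]>8:
        y,x=np.where(l==k);p=np.array([P((a,b),112) for a,b in zip(x,y)])
        d=cv2.fitLine(p.astype(np.float32),cv2.DIST_L2,0,.01,.01).ravel();print("rib",s[k],c[k],P(c[k],112),ang(d[:2]),ang(-d[:2]))
f=lambda u,v:(185+(u+.5)/6.5-.5,225+(v+.5)/6.5-.5)
ys,xs=np.where((g<55)&((xx-210.)**2+(yy-254)**2<20**2)&(xx<212))
pts=cv2.convexHull(np.c_[xs,ys].astype(np.int32)).reshape(-1,2)
q=np.array([P(p,108) for p in pts if p[0]<207]);A=np.c_[2*q,np.ones(len(q))];sol=np.linalg.lstsq(A,(q**2).sum(1),rcond=None)[0]
print("cap circle",sol[:2],np.sqrt(sol[2]+sol[:2]@sol[:2]),"eye ctr",P(f(163,190),108))
L=[P(f(203,82),14),P(f(315,220),14)];print("lugs",L,np.linalg.norm(L[0]-L[1]))
for Q in(sol[:2],P(f(163,190),108)): print([ (ang(x-Q),np.linalg.norm(x-Q)) for x in L])
print("rib ang",ang(P(f(243,228),112)-P(f(165,192),112)))
E
```

```text
bg 97 [125 123 124 122  91  93  95  95  97  95  94  93  95  95  97  94  92  91
  95  94  95  94  95  95  93  92 118 122 124 125] [131 124 125 103  82  94  91  90  90  92  92  92  94  96  96  97  96  96
  95  95  95  95  95  95  94  93 105 119 125 132 106  39]
plate [343 253  25  24 427] [355.1498829  264.59484778]
collar xy [ 482.79554384 -128.92131415]
slot 58 75 66.49982002893631
slot 178 191 184.4291231650377
slot 302 316 309.1478049810948
reader approx ang 66.5037829397004 67.60470642211048
rib [210 254  12   7  39] [215.74358974 256.76923077] [502.22057659 115.63716008] 66.886856 -113.11314
cap circle [507.16418405 126.8782781 ] 24.35783208534223 eye ctr [507.39074365 126.7645981 ]
lugs [array([537.6566184 , 130.61444111]), array([495.60801118,  97.16967802])] 53.72743756687325
[(np.float64(6.9854921308069535), np.float64(30.72047308984264)), (np.float64(-111.25524358752457), np.float64(31.877045816472847))]
[(np.float64(7.249138260171554), np.float64(30.509743782399106)), (np.float64(-111.70916392673098), np.float64(31.854231729749237))]
rib ang -115.56438900869026
```

The rows are not in the units I measure in: shifts go in shares of 50 mm and turns go in shares of pi rad. I convert before sending: -30 mm is -0.6, 26 mm is 0.52.

creep_tool(motion=[0.52, -0.6, 0, 0, 0, 0, 85, 0.52, -0.6, 0, 0, 0, 0, 85, 0.52, -0.6, 0, 0, 0, 0, 85, 0.52, -0.6, 0, 0, 0, 0, 85, 0.52, -0.6, 0, 0, 0, 0, 85, 0.52, -0.6, 0, 0, 0, 0, 85, 0.52, -0.6, 0, 0, 0, 0, 85, 0.52, -0.6, 0, 0, 0, 0, 85, 0.52, -0.6, 0, 0, 0, 0, 85, 0.52, -0.6, 0, 0, 0, 0, 85, 0.52, -0.6, 0, 0, 0, 0, 85, 0.52, -0.6, 0, 0, 0, 0, 85])

```text
clock: 1.3
eef_pos: [390.2, -169.8, 231.3]
tool_rot: [-3.142, 0.0, 0.335]
force: [1.4, -1.0, -0.7]
width: 84.9
gripper_force: 0.0
```

creep_tool(motion=[0.52, -0.6, 0, 0, 0, 0, 85, 0.52, -0.6, 0, 0, 0, 0, 85, 0.52, -0.6, 0, 0, 0, 0, 85, 0.52, -0.6, 0, 0, 0, 0, 85, 0.52, -0.6, 0, 0, 0, 0, 85, 0.52, -0.6, 0, 0, 0, 0, 85, 0.52, -0.6, 0, 0, 0, 0, 85, 0.52, -0.6, 0, 0, 0, 0, 85, 0, 0, 0, 0, 0, -0.0452, 85, 0, 0, 0, 0, 0, -0.0452, 85, 0, 0, 0, 0, 0, -0.0452, 85, 0, 0, 0, 0, 0, -0.0452, 85])

```text
clock: 2.5
eef_pos: [507.3, 123.7, 230.9]
tool_rot: [-3.141, 0.001, 0.909]
force: [-0.2, 0.3, 0.2]
width: 84.9
gripper_force: 0.0
```

creep_tool(motion=[0, 0, 0, 0, 0, -0.0452, 85, 0, 0, 0, 0, 0, -0.0452, 85, 0, 0, 0, 0, 0, -0.0452, 85, 0, 0, 0, 0, 0, -0.0452, 85, 0, 0, 0, 0, 0, -0.0452, 85, 0, 0, 0, 0, 0, -0.0452, 85, 0, 0, 0, 0, 0, -0.0452, 85, 0, 0, 0, 0, 0, -0.0452, 85, 0, 0, 0, 0, 0, -0.0452, 85, 0, 0, 0, 0, 0, -0.0452, 85, 0, 0, 0, 0, 0, -0.0452, 85, 0, 0, 0, 0, 0, -0.0452, 85])

```text
clock: 3.7
eef_pos: [507.3, 123.3, 231.0]
tool_rot: [-3.141, -0.0, 2.612]
force: [-0.3, 0.7, 0.4]
width: 84.9
gripper_force: 0.0
```

```bash
python3 -c "
from cell import ctrl, optics, telemetry
print(telemetry.read_state()['qpos'])"
```

```text
[ 0.17877651  0.52389455 -0.69930939  1.8585725   0.41944961  0.91186197
  0.32410811]
```

Scaled: -0.1423 rad / 3.1416 = -0.0453.

creep_tool(motion=[0, 0, 0, 0, 0, -0.0453, 85, 0, 0, 0, 0, 0, -0.0453, 85, 0, 0, 0, 0, 0, -0.0453, 85, 0, 0, 0, 0, 0, -0.0453, 85, 0, 0, 0, 0, 0, -0.0453, 85, 0, 0, 0, 0, 0, -0.0453, 85, 0, 0, 0, 0, 0, -0.0453, 85, 0, 0, 0, 0, 0, -0.0453, 85, 0, 0, 0, 0, 0, -0.0453, 85, 0, 0, 0, 0, 0, -0.0453, 85, 0, 0, 0, 0, 0, -0.0453, 85, 0, 0, 0, 0, 0, -0.0453, 85])

```text
clock: 4.9
eef_pos: [507.4, 123.2, 230.9]
tool_rot: [3.141, -0.001, -1.963]
force: [0.7, -0.2, -0.2]
width: 84.6
gripper_force: 0.0
```

```bash
python3 - <<'E'
from h import *
s=telemetry.read_state();print(s['qpos'],s['eef_pos'],s['tool_rot'])
y=s['tool_rot'][2];d=np.array([507.3,126.8])-s['eef_pos'][:2]
print("tool dx dy",d[0]*np.cos(y)+d[1]*np.sin(y),d[0]*np.sin(y)-d[1]*np.cos(y))
# side check of canister and collar
im=optics.get_image("side");cv2.imwrite("pics/side1.png",im)
o=im[120:320,130:330].copy()
for p in [(507.3,126.8,112),(507.3,126.8,62),(482.8,-128.9,80),(482.8,-128.9,86)]:
    u=proj("side",p);print(p,u)
    cv2.circle(im,tuple(int(round(x)) for x in u),1,(0,0,255),-1)
cv2.imwrite("pics/side1c.png",cv2.resize(im[130:290,160:300],None,fx=3.7,fy=3.7))
E
```

```text
[ 0.41530248  0.69187678 -1.15506194  1.85276135  0.7176316   1.09148178
  1.73080449] [507.43713475 123.23201249 230.93734992] [ 3.14104652e+00 -5.66035525e-04 -1.96338892e+00]
tool dx dy -3.244070308404311 1.4917602592302013
(507.3, 126.8, 112) [216.74621511 166.00558378]
(507.3, 126.8, 62) [218.08319182 187.65408186]
(482.8, -128.9, 80) [214.37895427 256.18640801]
(482.8, -128.9, 86) [214.16059195 253.17126466]
```

View pics/side1c.png

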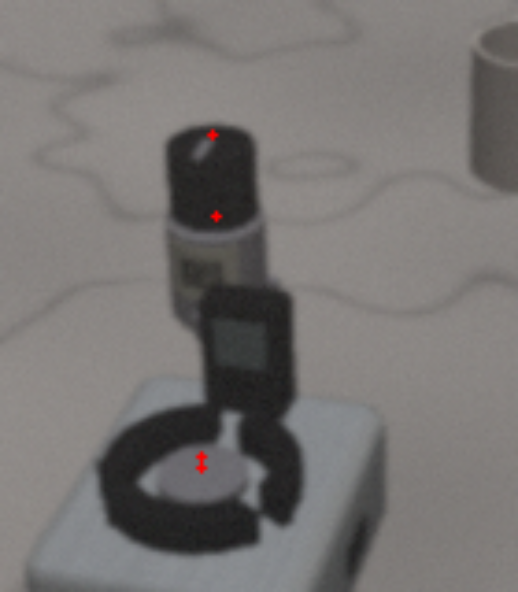

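The side view agrees: my cap dots sit on the cap axis at crop (211,145) and the collar dot sits on the plate at (204,473). I'll descend and grip.

Scaled: 30 mm is 0.6, -3.2 mm is -0.064.

creep_tool(motion=[-0.064, 0.03, 0.4, 0, 0, 0, 85, 0, 0, 0.6, 0, 0, 0, 85, 0, 0, 0.6, 0, 0, 0, 85, 0, 0, 0.6, 0, 0, 0, 85, 0, 0, 0.5, 0, 0, 0, 85, 0, 0, 0.3, 0, 0, 0, 85, 0, 0, 0.2, 0, 0, 0, 85, 0, 0, 0, 0, 0, 0, 85, 0, 0, 0, 0, 0, 0, 85])

```text
clock: 5.85
eef_pos: [507.7, 127.4, 71.8]
tool_rot: [-3.141, 0.001, -1.97]
force: [-0.3, -0.9, 0.2]
width: 85.1
gripper_force: 0.0
```

creep_tool(motion=[0, 0, 0, 0, 0, 0, 40, 0, 0, 0, 0, 0, 0, 40, 0, 0, 0, 0, 0, 0, 40, 0, 0, 0, 0, 0, 0, 40, 0, 0, 0, 0, 0, 0, 40, 0, 0, 0, 0, 0, 0, 40, 0, 0, 0, 0, 0, 0, 40, 0, 0, 0, 0, 0, 0, 40])

```text
clock: 6.65
eef_pos: [507.8, 127.4, 72.2]
tool_rot: [-3.14, 0.001, -1.969]
force: [-1.2, -0.3, 5.5]
width: 48.5
gripper_force: 61.3
```

Scaled: -30 mm is -0.6, -25 mm is -0.5.

creep_tool(motion=[0, 0, -0.1, 0, 0, 0, 40, 0, 0, -0.3, 0, 0, 0, 40, 0, 0, -0.5, 0, 0, 0, 40, 0, 0, -0.6, 0, 0, 0, 40, 0, 0, -0.6, 0, 0, 0, 40, 0, 0, -0.6, 0, 0, 0, 40, 0, 0, -0.4, 0, 0, 0, 40, 0, 0, -0.1, 0, 0, 0, 40])

```text
clock: 7.45
eef_pos: [508.3, 127.7, 233.5]
tool_rot: [-3.139, 0.002, -1.969]
force: [1.4, -0.6, -2.1]
width: 48.7
gripper_force: 62.3
```

creep_tool(motion=[0, 0, 0, 0, 0, 0.0255, 40, 0, 0, 0, 0, 0, 0.0446, 40, 0, 0, 0, 0, 0, 0.0446, 40, 0, 0, 0, 0, 0, 0.0446, 40, 0, 0, 0, 0, 0, 0.0446, 40, 0, 0, 0, 0, 0, 0.0446, 40, 0, 0, 0, 0, 0, 0.0446, 40, 0, 0, 0, 0, 0, 0.0446, 40, 0, 0, 0, 0, 0, 0.0446, 40, 0, 0, 0, 0, 0, 0.0446, 40, 0, 0, 0, 0, 0, 0.0446, 40, 0, 0, 0, 0, 0, 0.0446, 40])

```text
clock: 8.65
eef_pos: [506.7, 126.7, 230.3]
tool_rot: [-3.14, -0.001, 2.689]
force: [0.2, 0.3, -2.5]
width: 48.3
gripper_force: 62.4
```

creep_tool(motion=[0, 0, 0, 0, 0, 0.0446, 40, 0, 0, 0, 0, 0, 0.0446, 40, 0, 0, 0, 0, 0, 0.0446, 40, 0, 0, 0, 0, 0, 0.0446, 40, 0, 0, 0, 0, 0, 0.0446, 40, 0, 0, 0, 0, 0, 0.0446, 40, 0, 0, 0, 0, 0, 0.0446, 40, 0, 0, 0, 0, 0, 0.0446, 40, 0, 0, 0, 0, 0, 0.0446, 40, 0, 0, 0, 0, 0, 0.0446, 40, 0, 0, 0, 0, 0, 0.0414, 40, 0, 0, 0, 0, 0, 0, 40])

```text
clock: 9.85
eef_pos: [506.6, 126.9, 230.4]
tool_rot: [-3.14, 0.002, 1.164]
force: [0.1, -0.6, -2.3]
width: 48.2
gripper_force: 62.4
```

```bash
python3 - <<'E'
from h import *
s=telemetry.read_state();print(s['qpos'],s['eef_pos'],s['tool_rot'],s['width'])
y=s['tool_rot'][2];d=np.array([482.8,-128.9])-s['eef_pos'][:2]
print("tool dx dy",d[0]*np.cos(y)+d[1]*np.sin(y),d[0]*np.sin(y)-d[1]*np.cos(y))
E
```

```text
[-0.10227326  0.45928665 -0.283293    1.86525693  0.16749618  0.8421578
 -0.87651194] [506.61785147 126.87513229 230.39603474] [-3.14038751e+00  1.81020334e-03  1.16419623e+00] 48.1985006813234
tool dx dy -244.3416741573256 79.28022842100897
```

Scaled: -40 mm is -0.8, -35 mm is -0.7.

creep_tool(motion=[-0.3, 0.1, 0, 0, 0, 0, 40, -0.7, 0.22, 0, 0, 0, 0, 40, -0.8, 0.26, 0, 0, 0, 0, 40, -0.8, 0.26, 0, 0, 0, 0, 40, -0.8, 0.26, 0, 0, 0, 0, 40, -0.7, 0.24, 0, 0, 0, 0, 40, -0.5, 0.16, 0, 0, 0, 0, 40, -0.286, 0.086, 0, 0, 0, 0, 40, 0, 0, 0, 0, 0, 0, 40, 0, 0, 0, 0, 0, 0, 40])

```text
clock: 10.85
eef_pos: [483.1, -128.7, 231.1]
tool_rot: [-3.141, -0.0, 1.165]
force: [0.1, -0.3, -2.0]
width: 48.9
gripper_force: 62.4
```

```bash
python3 - <<'E'
from h import *
s=telemetry.read_state();print(s['eef_pos'],s['tool_rot'],s['width'],s['force'])
a=optics.get_image("side");b=optics.get_image("top");cv2.imwrite("pics/side2.png",a);cv2.imwrite("pics/top2.png",b)
print(proj("side",(482.8,-128.9,159)))
R=lambda im:cv2.resize(im,(400,590),interpolation=cv2.INTER_CUBIC)
cv2.imwrite("pics/c2.png",np.hstack([R(a[120:300,160:282]),R(b[190:340,300:402])]))
E
```

```text
[ 483.12778672 -128.73293456  231.0907148 ] [-3.14080238e+00 -2.95240826e-04  1.16466716e+00] 48.861876638856586 [ 0.10003359 -0.34058863 -2.04355401]
[211.35479646 214.4288869 ]
```

View pics/c2.png

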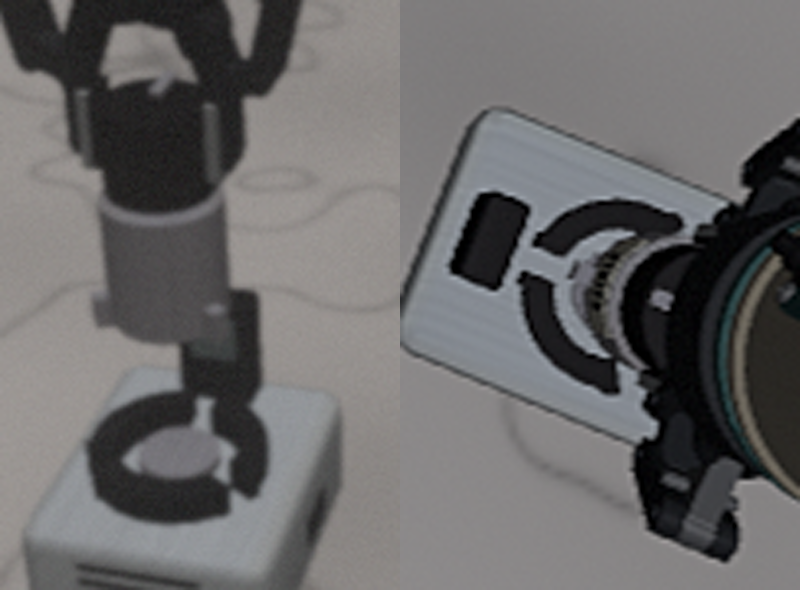

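Side view: two lugs are visible at crop (100,310) and (215,312), above the rear slots. Top view: the label lug is at crop (577,268), pointing at the label slot and the reader. I'll lower to just above the collar and compare again.

Scaled: 20 mm is 0.4, 15 mm is 0.3.

creep_tool(motion=[0, 0, 0.3, 0, 0, 0, 40, 0, 0, 0.4, 0, 0, 0, 40, 0, 0, 0.3, 0, 0, 0, 40, 0, 0, 0.16, 0, 0, 0, 40, 0, 0, 0, 0, 0, 0, 40, 0, 0, 0, 0, 0, 0, 40])

```text
clock: 11.55
eef_pos: [484.2, -128.0, 173.7]
tool_rot: [3.141, -0.0, 1.166]
force: [0.1, 0.7, -1.5]
width: 48.7
gripper_force: 62.4
```

```bash
python3 - <<'E'
from h import *
s=telemetry.read_state();p=s['eef_pos'];print(p,s['tool_rot'],s['width'],s['force'])
a=optics.get_image("side");b=optics.get_image("top")
z=p[2]-72;Y=np.radians(66.6)
def dot(im,n,q,c):
    u=proj(n,q);return u
da=[];db=[]
for k in(0,1,2):
    t=Y+k*2*np.pi/3;d=np.array([np.cos(t),np.sin(t)])
    for r,zz,c in((35,z+8,(0,0,255)),(36.5,86,(0,255,0)),(43,70,(255,255,0))):
        q=np.r_[[482.8,-128.9]+d*r,zz];da.append((proj("side",q),c));db.append((proj("top",q),c))
def crop(im,x,y,w,h,D):
    f=400/w;o=cv2.resize(im[y:y+h,x:x+w],(400,int(h*f)),interpolation=cv2.INTER_CUBIC)
    for u,c in D: cv2.circle(o,(int((u[0]-x+.5)*f),int((u[1]-y+.5)*f)),2,c,-1)
    return o
cv2.imwrite("pics/c3.png",np.hstack([crop(a,170,180,80,110,da),crop(b,315,220,80,110,db)]))
E
```

```text
[ 484.20866339 -128.04185698  173.70975139] [ 3.14100692e+00 -3.50276306e-04  1.16565791e+00] 48.74300815718127 [ 0.1445894   0.65086355 -1.48122635]
```

View pics/c3.png

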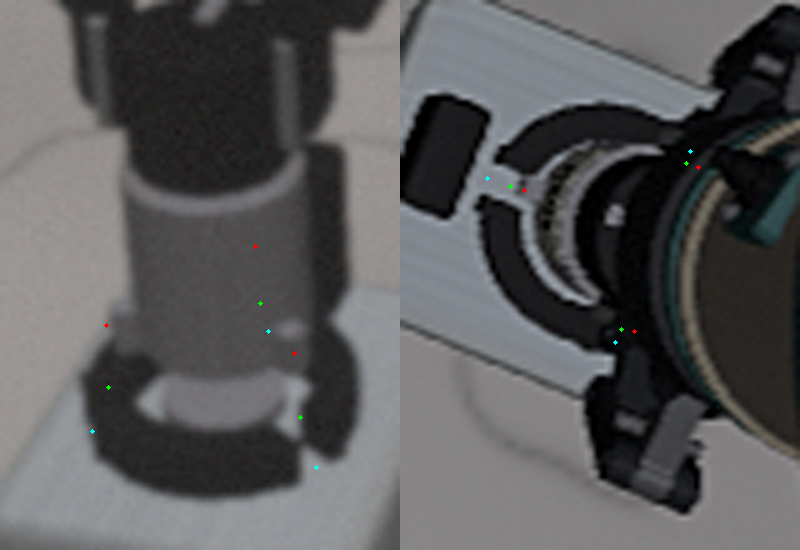

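Side view: the lugs are at crop (122,325) and (292,335), near their predicted tips. Top view: the label lug at (525,188) is centred in its slot at (510,186). Now I'll measure the residual offset numerically.

```bash
python3 - <<'E'
from h import *
P=[];A=[];B=[]
for i in range(5):
    A.append(optics.get_image("side").astype(np.float32));B.append(optics.get_image("top").astype(np.float32));s=telemetry.read_state();P.append(np.r_[s['eef_pos'],s['tool_rot'][2]])
P=np.array(P);print(P.mean(0),P.std(0))
a=cv2.cvtColor(np.mean(A,0).astype(np.uint8),cv2.COLOR_BGR2GRAY);b=cv2.cvtColor(np.mean(B,0).astype(np.uint8),cv2.COLOR_BGR2GRAY)
cv2.imwrite("pics/a4.png",a);cv2.imwrite("pics/b4.png",b)
# visible steel body edges (rows 222..240): gradient extremes
for r in(218,222,226,230,234):
    row=cv2.GaussianBlur(a,(3,3),0)[r].astype(int);print(r,row[188:238])
z0=101.7
for zz in(20,30,40,50,58):
    q=proj("side",(482.8,-128.9,z0+zz));e=proj("side",(483.8,-128.9,z0+zz));K,R,t=cam("side")
    # silhouettes at radius 28
    o=-R.T@t;d=np.array([482.8,-128.9])-o[:2];L=np.linalg.norm(d);d/=L;n=np.array([-d[1],d[0]]);sa=28/L
    ed=[proj("side",np.r_[[482.8,-128.9]+28*(-sa*d+k*np.sqrt(1-sa*sa)*n),z0+zz]) for k in(1,-1)]
    print(zz,q,ed,"px/mm",(e-q)[0])
m=((a>100)&(a<150)).astype(np.uint8)
E
```

```text
[ 483.9216281  -128.66510934  173.65950058    1.16431362] [1.86412362e-01 2.88093885e-02 2.35491681e-01 9.98948892e-05]
218 [146 147 147 146 140 125 107  98 102 107 108 104  97  87  79  71  64  58
  53  51  49  49  49  49  49  51  54  59  64  69  76  85  94 101 107 110
 109 106  99  88  77  69  60  50  40  36  35  35  35  42]
222 [148 148 148 147 144 132 109  84  72  71  73  77  81  86  90  94  98 101
 103 104 105 105 105 105 105 103 100  99  97  95  92  89  86  84  81  78
  76  75  74  71  69  66  60  51  42  37  35  35  35  42]
226 [148 148 148 148 147 140 121  95  76  70  70  71  72  73  74  75  76  76
  76  77  77  77  77  77  77  76  76  77  78  78  78  79  79  78  77  76
  75  75  74  72  69  67  62  53  44  38  36  35  34  39]
230 [149 149 149 149 148 144 130 106  83  71  70  71  72  73  74  75  75  76
  76  76  77  77  77  78  77  76  76  76  77  78  78  78  77  77  77  76
  75  75  74  72  70  68  63  55  45  38  35  35  35  39]
234 [149 149 149 149 149 147 139 118  92  75  70  71  71  72  73  74  75  76
  76  76  76  77  77  77  78  77  76  76  77  78  78  78  77  77  77  77
  76  75  74  72  70  68  64  56  47  40  37  36  37  39]
20 [212.82385237 234.71358666] [array([194.60632137, 236.62984133]), array([230.92027916, 233.7305757 ])] px/mm 0.647123079600135
30 [212.43749425 229.37876015] [array([194.08962571, 231.272893  ]), array([230.66097061, 228.40895316])] px/mm 0.651713733147119
40 [212.04571508 223.96907981] [array([193.56563153, 225.84027589]), array([230.39803742, 223.01294433])] px/mm 0.6563699620426746
50 [211.64839995 218.48295911] [array([193.03418311, 220.33037534]), array([230.13140305, 217.54097856])] px/mm 0.6610931810072316
58 [211.32648266 214.03793052] [array([192.60354981, 215.86569625]), array([229.91537789, 213.10763309])] px/mm 0.6649209658424979
```

```bash
python3 - <<'E'
from h import *
a=cv2.cvtColor(cv2.imread("pics/side0.png"),cv2.COLOR_BGR2GRAY)
for r in(256,258,260): print(r,a[r,195:235])
c=np.array([482.8,-128.9]);E=[proj("side",np.r_[c+20*np.array([np.cos(t),np.sin(t)]),80]) for t in np.linspace(0,6.28,73)]
E=np.array(E);print(E.min(0),E.max(0)); print(a[240:275,214])
E
```

```text
256 [ 35  34  35  41  53  80 105 113 107 104 110 106 105 106 104 105 104 105
 103 104 107 105 104 105 104 105 108 107 107 105 108 116 125 134 131 116
  82  54  37  41]
258 [ 36  33  52  74 107 128 125 117 107 103 106 105 107 105 107 106 102 107
 105 104 105 105 104 107 105 107 106 106 104 108 104 108 123 136 137 125
 100  62  37  35]
260 [ 38  53  84 117 130 133 128 111 103 107 105 106 108 105 107 109 107 105
 107 108 108 108 106 105 106 106 106 101 106 100  94  92 113 125 115  81
  53  43  37  37]
[201.74671205 248.71518576] [226.95546184 263.99679474]
[ 44  36  32  36  29  32  37  34  34  54  80  99 103 103 106 103 104 107
 104 109 108 108 108 106 100  84  55  37  35  34  31  33  29  31  32]
```

```bash
python3 - <<'E'
from h import *
b=cv2.imread("pics/b4.png",0)
c=np.array([483.9,-128.7]);t=np.radians(66.9);d=np.array([np.cos(t),np.sin(t)]);n=np.array([-d[1],d[0]])
S=lambda q:round(float(cv2.remap(b,*[np.array([[v]],np.float32) for v in proj("top",q)],cv2.INTER_CUBIC)[0,0]))
z=101.7
print("radial at lug top z (r 26..44)",[(r,S(np.r_[c+d*r,z+16])) for r in range(26,45)])
for r in(31,33,34): print("tangential r",r,[(k,S(np.r_[c+d*r+n*k,z+16])) for k in range(-9,10)])
o=b[238:272,330:352];
cv2.imwrite("pics/c5.png",cv2.resize(b[230:285,325:385],None,fx=10,fy=10,interpolation=cv2.INTER_CUBIC))
E
```

```text
radial at lug top z (r 26..44) [(26, 30), (27, 39), (28, 61), (29, 86), (30, 103), (31, 107), (32, 108), (33, 106), (34, 102), (35, 80), (36, 49), (37, 56), (38, 97), (39, 130), (40, 137), (41, 137), (42, 135), (43, 134), (44, 133)]
tangential r 31 [(-9, 135), (-8, 137), (-7, 146), (-6, 149), (-5, 134), (-4, 111), (-3, 108), (-2, 109), (-1, 107), (0, 107), (1, 109), (2, 110), (3, 111), (4, 118), (5, 132), (6, 138), (7, 136), (8, 141), (9, 148)]
tangential r 33 [(-9, 40), (-8, 63), (-7, 83), (-6, 109), (-5, 120), (-4, 115), (-3, 110), (-2, 111), (-1, 108), (0, 106), (1, 104), (2, 102), (3, 109), (4, 124), (5, 141), (6, 145), (7, 122), (8, 95), (9, 97)]
tangential r 34 [(-9, 17), (-8, 25), (-7, 34), (-6, 57), (-5, 82), (-4, 103), (-3, 107), (-2, 108), (-1, 102), (0, 102), (1, 102), (2, 98), (3, 106), (4, 124), (5, 144), (6, 143), (7, 104), (8, 55), (9, 33)]
```

View pics/c5.png

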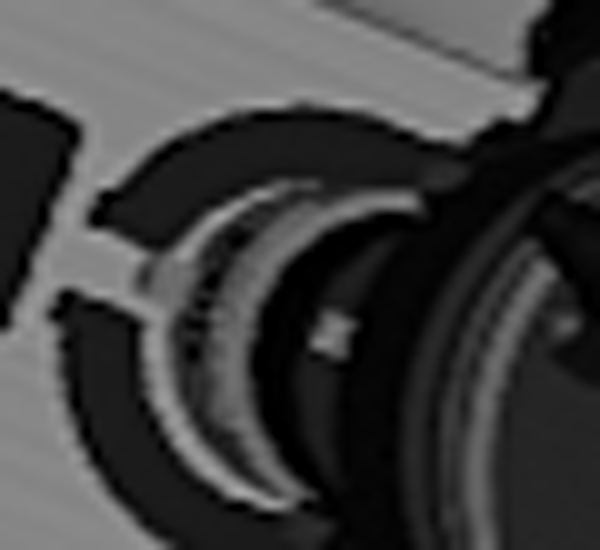

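The label lug at crop (165,275) is lined up with its slot. Its tip measures r = 35 mm about the TCP axis, so the canister is concentric with the TCP and about 1.1 mm off in x. I'll correct that and descend.

Scaled: 5 mm is 0.1, 4 mm is 0.08.

creep_tool(motion=[-0.012, -0.018, 0, 0, 0, 0, 40, 0, 0, 0.1, 0, 0, 0, 40, 0, 0, 0.1, 0, 0, 0, 40, 0, 0, 0.08, 0, 0, 0, 40, 0, 0, 0, 0, 0, 0, 40, 0, 0, 0, 0, 0, 0, 40])

```text
clock: 12.75
eef_pos: [482.6, -128.7, 159.1]
tool_rot: [-3.141, 0.0, 1.164]
force: [-0.1, 0.1, -2.9]
width: 48.8
gripper_force: 62.4
```

creep_tool(motion=[0, 0, 0.04, 0, 0, 0, 40, 0, 0, 0.04, 0, 0, 0, 40, 0, 0, 0.04, 0, 0, 0, 40, 0, 0, 0, 0, 0, 0, 40, 0, 0, 0, 0, 0, 0, 40])

```text
clock: 13.25
eef_pos: [482.6, -128.8, 153.3]
tool_rot: [-3.142, 0.0, 1.164]
force: [1.0, 0.5, -1.4]
width: 48.7
gripper_force: 62.4
```

creep_tool(motion=[0, 0, 0.04, 0, 0, 0, 40, 0, 0, 0.04, 0, 0, 0, 40, 0, 0, 0.04, 0, 0, 0, 40, 0, 0, 0.04, 0, 0, 0, 40, 0, 0, 0, 0, 0, 0, 40, 0, 0, 0, 0, 0, 0, 40])

```text
clock: 13.85
eef_pos: [482.9, -128.8, 145.5]
tool_rot: [3.141, -0.0, 1.164]
force: [0.4, 0.5, 4.6]
width: 48.7
gripper_force: 62.9
```

creep_tool(motion=[0, 0, 0.04, 0, 0, 0, 40, 0, 0, 0.03, 0, 0, 0, 40, 0, 0, 0, 0, 0, 0, 40, 0, 0, 0, 0, 0, 0, 40])

```text
clock: 14.25
eef_pos: [483.0, -128.8, 142.3]
tool_rot: [3.141, -0.0, 1.164]
force: [-0.5, 0.2, 7.1]
width: 48.8
gripper_force: 63.1
```

Scaled: 1 mm is 0.02, 0.5 mm is 0.01.

creep_tool(motion=[0, 0, 0.02, 0, 0, 0, 40, 0, 0, 0.01, 0, 0, 0, 40, 0, 0, 0, 0, 0, 0, 40, 0, 0, 0, 0, 0, 0, 40, 0, 0, 0, 0, 0, 0, 40])

```text
clock: 14.75
eef_pos: [483.1, -128.8, 142.2]
tool_rot: [3.14, 0.0, 1.164]
force: [-3.5, 1.3, 20.7]
width: 49.0
gripper_force: 64.9
```

```bash
python3 - <<'E'
from h import *
a=optics.get_image("side");b=optics.get_image("top")
R=lambda im:cv2.resize(im,(400,480),interpolation=cv2.INTER_CUBIC)
cv2.imwrite("pics/c6.png",np.hstack([R(a[180:288,170:260]),R(b[210:318,310:400])]))
E
```

```text
(no output)
```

View pics/c6.png

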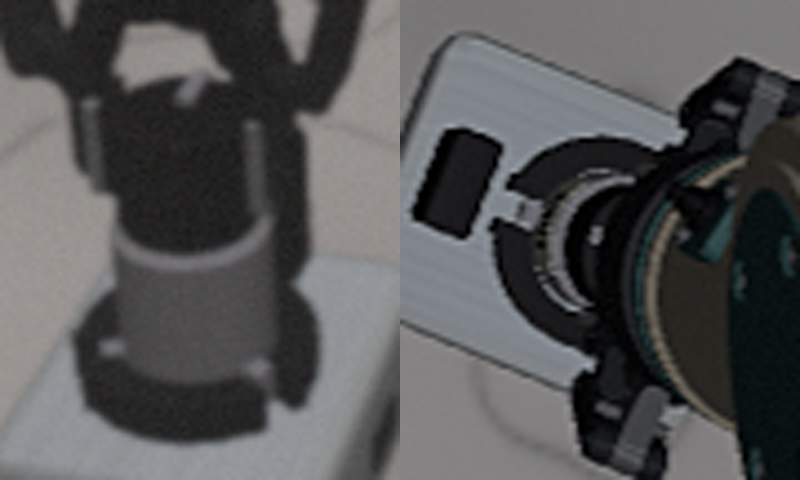

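The lugs sit flush in their slots, at (112,347) and (258,370) in the side view and at (525,210) in the top view facing the reader. The rigid floor is reached at 20.7 N, so I'm handing the job in.

```bash
python3 -c "
from cell import ctrl, optics, telemetry
s=telemetry.read_state();print(s['eef_pos'],s['force'])
print(ctrl.finish_job())"
```

```text
[ 483.13652824 -128.84036305  142.1786858 ] [-2.74854266  0.5462052  20.36946878]
the job is handed in; nothing more can be done
None
```

The canister is fully home in the collar with its label facing the reader, held down with about 20 N; I handed the job in at about 15 s, and the jar, can and mug were left untouched (no verdict was returned).

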